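# Tip the slumped props back on their display stands

### The arm

A 6-joint arm with a two-finger parallel gripper is mounted at the origin on the work surface. World frame = base frame: x ahead of the robot, y to its left, z up, the work surface at z = 0. Lengths are in m, angles in rad, forces in N, time in s.
With the tool pointing down it reaches from about 0.225 to 0.875 m from the base axis. Payload 3.4 kg.
Tool frame: the origin (TCP) lies at the very end of the fingers, on their centre line; the grasp point (between the pads) lies 19 mm behind it; x points along the fingers, z is the direction in which the jaws open and shut, and the axes are right-handed (so a half turn about x gives the same grasp; the last joint's range is limited). The gripper opens to 85 mm and grips with 20 to 120 N. Pads are 22 mm wide; open, the fingers measure 114 mm over their backs; the gripper's body (76 mm by 85 mm) begins 54 mm behind the grasp point. The pads swing forward as they close: fully open they stand 13 mm farther back than shut.
Start: joints at [1.138, 0.276, 1.505, -0, 1.361, -0.121], TCP at [0.176, 0.547, 0.231] pointing down, gripper open.
Joint ranges: [-2.89, 2.89], [-0.75, 2.08], [0.22, 2.7], [-1.18, 4.32], [0.11, 2.71], [-2.7, 2.7]. Speed limits (rad/s): [2.57, 2.57, 3.14, 3.14, 3.14, 3.14].

### API

Orientations are given as a unit quaternion [w, x, y, z].
In Python, from rig import manip, viewer, finder gives the robot as it stands.
- The arm moves only by the tool move_arm, never from a script. Its argument "rows" is a list of rows, each a list of 3 entries, a list of its own where there are three numbers: the shift along the tool's x, y, z in mm, then the turn about the tool's x in rad, then the finger opening in mm, from 0 to 85.4. A call has 1 to 8 rows; each row is the pose to reach, as a shift and turn from the pose measured when the call began, along the tool's axes at that moment; what a row does not reach only later rows make up. A row lasts 1/12 s, in which the tool goes at most 41.7 mm and 7.16 degrees, less where a joint would pass 70% of its speed; a pose out of reach is approached as far as the arm can. A call with a gripper value outside its range is refused whole. The fingers move at their own pace and stop on an object; "force" is the grip in N (left out, the last holds). Time passes only in rows, so rows that repeat a pose let the fingers close. It gives the time, the measured TCP pose, the force and the opening at its end, in the units of the state.
- manip.get_state(): the state, without advancing time (a new reading comes with each control period).
- viewer.get_image(name): name is "side" or "top" or "wrist"; returns the picture (420x560x3 uint8, red, green, blue); there is no depth.
- viewer.get_calibration(name): a dict with "mtx" (3x3 intrinsics, pixels), "R" (3x3) and "t" (3): a world point X has camera coordinates R X + t. Camera axes: x right, y down, z forward; pixel columns grow to the right and rows downward; lengths in m; the calibration is good to about 2 mm. A picture is of the moment at which its call begins: read the wrist's pose just before it. get_calibration takes no time and is no camera call; for the wrist camera it gives the pose at the moment of the call.
- manip.sign_off(): hands the job in, once; it reports no verdict.
Trained networks look in the newest picture that a camera, given by its name, has taken for a name from the list of things; names that differ only in an ending like _2 or _b are one class to them, and where a whole thing is asked for, a point or a joint stands for the part that bears it (a point fixed in the world has none). Each returns a list of dicts, best first, with "score" (0 to 1); they miss things now and then, are a little off and sometimes report something else, mostly with a low value. They report only what shows in the picture. A call takes as long as a camera call.
- finder.look_for(target, camera): "centre" ([column, row] in pixels, amid what is visible of it).
- finder.trace(target, camera): "mask" (420x560 bool, what is visible of it) and "centre" ([column, row] in pixels, amid what is visible of it).
The state is a dict: "clock": time; "qpos": joint angles; "qd": joint speeds; "effort": joint torques, N m; "position": TCP position; "ee_rot": TCP orientation; "contact_force": force on the tool from outside, world axes, zero at the start; "moment": the same for the moment, N m; "width": finger opening in m.
Only numpy, scipy, OpenCV 4.12 (cv2) and the standard library are available. Lean on these libraries where they do the work, as an engineer would, in place of code of your own. Each camera call takes 0.05 s, during which the arm holds its last target.

### The job

The plaster rosette tile and the picture frame have slumped forward on their stands, leaning out towards the robot with their faces tilted down. Gently push each one with the fingers, without a knock, until it tips back and rests against the tall rear prongs of its own stand, face showing, like the blue tile; do not pick them up, and leave the blue tile and everything else on the table where it is.

Things in the scene. Friction and masses are not known exactly. Their poses are not given: they have to be found in the camera images.
- tile: cream plaster relief tile with a rosette, 150 wide x 150 high x 16 mm thick, 0.35 to 0.6 kg, loose. At the start it lies on the short front prongs of its stand, top edge towards the robot, leaning about 0.44 rad from vertical with its plain back upward. Origin: middle of its foot (centre of the lower face); z runs up the panel to its top edge, y along its width, the decorated face looks to its -x
- frame: picture frame with gold-brown border and brown card back, 140 wide x 170 high x 16 mm thick, 0.23 to 0.4 kg, loose. At the start it lies on the short front prongs of its stand, top edge towards the robot, leaning about 0.44 rad from vertical with its plain back upward. Origin: middle of its foot (centre of the lower face); z runs up the panel to its top edge, y along its width, the decorated face looks to its -x
- bluetile: glazed blue tile with a pale diamond, 140 wide x 140 high x 16 mm thick, loose. At the start it already leans back on its rear prongs, as the other two should. Origin: middle of its foot (centre of the lower face); z runs up the panel to its top edge, y along its width, the decorated face looks to its -x
- tile_top (a point): middle of the plaster tile's top edge (half-way through its thickness)
- tile_foot (a point): middle of the plaster tile's foot, the same point as its origin
- frame_top (a point): middle of the picture frame's top edge (half-way through its thickness)
- frame_foot (a point): middle of the picture frame's foot, the same point as its origin
- bluetile_top (a point): middle of the blue tile's top edge (half-way through its thickness)
- stand_a: fixed stand of the plaster tile: wooden base 130 (x) x 150 (y) x 12 mm, with two short front and two tall rear wire prongs (6 mm thick, at y = +50 and -50 mm, nothing between the front two). The panel's foot stands on the base between front and rear prongs; it can lean on either. Origin: centre of the underside, on the table; x from front to rear (away from the robot, turned up to 0.25 rad), y left, z up
- stand_b: fixed stand of the picture frame: wooden base 130 (x) x 150 (y) x 12 mm, with two short front and two tall rear wire prongs (6 mm thick, at y = +50 and -50 mm, nothing between the front two). The panel's foot stands on the base between front and rear prongs; it can lean on either. Origin: centre of the underside, on the table; x from front to rear (away from the robot, turned up to 0.25 rad), y left, z up
- stand_c: fixed stand of the blue tile: wooden base 130 (x) x 150 (y) x 12 mm, with two short front and two tall rear wire prongs (6 mm thick, at y = +50 and -50 mm, nothing between the front two). The panel's foot stands on the base between front and rear prongs; it can lean on either. Origin: centre of the underside, on the table; x from front to rear (away from the robot, turned up to 0.25 rad), y left, z up
- stand_a_front (a point): point half-way between the tips of the two short front prongs of the plaster tile's stand, 52 mm in front of its centre, 94 mm above the table (empty air); these prongs start 14 mm in front of the centre and lean forward 0.44 rad
- stand_a_rear (a point): middle of the cross wire that joins the tips of the two tall rear prongs of the plaster tile's stand, 46 mm behind its centre, 133 mm above the table; these prongs start 14 mm behind the centre and lean back 0.26 rad
- stand_b_front (a point): point half-way between the tips of the two short front prongs of the picture frame's stand, 52 mm in front of its centre, 94 mm above the table (empty air); these prongs start 14 mm in front of the centre and lean forward 0.44 rad
- stand_b_rear (a point): middle of the cross wire that joins the tips of the two tall rear prongs of the picture frame's stand, 46 mm behind its centre, 133 mm above the table; these prongs start 14 mm behind the centre and lean back 0.26 rad
- stand_c_front (a point): point half-way between the tips of the two short front prongs of the blue tile's stand, 52 mm in front of its centre, 94 mm above the table (empty air); these prongs start 14 mm in front of the centre and lean forward 0.44 rad
- stand_c_rear (a point): middle of the cross wire that joins the tips of the two tall rear prongs of the blue tile's stand, 46 mm behind its centre, 133 mm above the table; these prongs start 14 mm behind the centre and lean back 0.26 rad
- mug_white: white mug, 76 mm across without its handle, 88 mm high, to be left alone; origin at the centre of its underside
- mug_black: black mug, 76 mm across without its handle, 88 mm high, to be left alone; origin at the centre of its underside
- bowl: dark red bowl, 120 mm across, 60 mm high, to be left alone; origin at the centre of its underside
- finial: cream plaster finial, 64 mm across, 113 mm high, to be left alone; origin at the centre of its underside
- tumbler: glass tumbler, 68 mm across, 100 mm high, to be left alone; origin at the centre of its underside
- tape: roll of brown tape lying flat, 100 mm across, 45 mm high, to be left alone; origin at the centre of its underside

How it is judged:
At the end, for the whole second after the job is handed in: Tile and frame lean back on the rear prongs of their own stands: top edge over 20 mm behind the stand's centre, under 0.45 rad from vertical, foot in the groove within 30 mm sideways and 25 mm fore and aft, turned under 0.25 rad, at rest. The blue tile still leans back (x of tile_top in the frame of stand_a above 0.02 m and angle between each of tile, frame's own z axis and vertical below 0.45 rad and height (world z) of each of tile_foot, frame_foot below 0.03 m and height (world z) of each of tile_top, frame_top, bluetile_top above 0.11 m and x of tile_foot in the frame of stand_a between -0.025 and 0.025 m and y of tile_foot in the frame of stand_a between -0.03 and 0.03 m and angle between the y axis of tile and the y axis of stand_a, either way round below 0.25 rad and linear speed of each of tile, frame below 0.02 m/s and angular speed of each of tile, frame below 0.1 rad/s and x of frame_top in the frame of stand_b above 0.02 m and x of frame_foot in the frame of stand_b between -0.025 and 0.025 m and y of frame_foot in the frame of stand_b between -0.03 and 0.03 m and angle between the y axis of frame and the y axis of stand_b, either way round below 0.25 rad and x of bluetile_top in the frame of stand_c above 0.02 m); the robot touches nothing.
It fails at once if the plaster tile or the picture frame is picked up: its foot rises more than 25 mm off its stand (height (world z) of any of tile_foot, frame_foot above 0.042 m).
It fails at once if the plaster tile or the picture frame is knocked: it turns faster than 4 rad/s (angular speed of any of tile, frame above 4 rad/s).
It fails at once if the blue tile is disturbed (its top moves more than 20 mm) (distance of bluetile_top from where it was at the start of the episode above 0.02 m).
It fails at once if a mug, the bowl, the finial, the tumbler or the tape is moved more than 25 mm (distance of any of mug_white, mug_black, bowl, finial, tumbler, tape from where it was at the start of the episode above 0.025 m).
It also fails if it takes over 56 s, if anything falls off the work surface, if the arm or the gripper's body presses on something with over 40 N, if the wrist force passes 120 N, or if a joint passes its speed limit or range.

## Working session

There is one attempt and no reset: what is moved stays moved. The work goes in short steps, Python scripts to look and compute and a tool call to move; the robot and the scene stay as the last step left them, time stands still between calls to the robot, and variables do not carry over. Pictures are saved under pics/ and viewed, and the job is handed in when it is done.

Besides the shell and the picture viewer there is one more tool, called after "Request:" as name(argument=value, ...) on one line, values as JSON. move_arm: Moves the arm, as the interface text tells. Its arguments: {"type":"object","properties":{"rows":{"type":"array"},"force":{"type":"number"}},"required":["rows"]}

```bash
mkdir -p pics; ls; python3 - <<'E'
from rig import manip, viewer, finder
import cv2, numpy as np
print(manip.get_state())
for n in ["side","top","wrist"]:
    im=viewer.get_image(n); cv2.imwrite(f"pics/{n}0.png",im[:,:,::-1])
    c=viewer.get_calibration(n); print(n,c)
E
```

```text
pics
{'clock': 0.0, 'qpos': array([ 1.13801138e+00,  2.76591450e-01,  1.50613263e+00,  1.34217226e-05,
        1.36071020e+00, -1.20995904e-01]), 'qd': array([ 0.00200701,  0.00039886,  0.00135723,  0.0018913 , -0.00073664,
        0.00069351]), 'effort': array([ 1.71274522e-03, -4.16782093e+01, -2.45810062e+01,  7.84544773e-05,
        1.09973652e-02, -5.90131421e-06]), 'position': array([0.17616168, 0.54679125, 0.23044194]), 'ee_rot': array([ 0.57099779, -0.41661658,  0.57213977,  0.41599067]), 'contact_force': array([ 0.42256052, -0.77060614, -0.04253336]), 'moment': array([-0.02927872,  0.0003518 ,  0.00511537]), 'width': 0.08532050288882201}
side {'mtx': array([[393.29948127,   0.        , 277.43339494],
       [  0.        , 393.29948127, 204.36460574],
       [  0.        ,   0.        ,   1.        ]]), 'R': array([[ 9.54024465e-01, -2.99728739e-01, -4.58088817e-05],
       [-2.29984716e-01, -7.31934031e-01, -6.41388810e-01],
       [ 1.92209130e-01,  6.11911152e-01, -7.67216001e-01]]), 't': array([-0.55244333,  0.22387354,  1.06792416])}
top {'mtx': array([[433.72599195,   0.        , 276.84700897],
       [  0.        , 433.72599195, 207.42280365],
       [  0.        ,   0.        ,   1.        ]]), 'R': array([[ 0.00567934, -0.9999214 , -0.01117742],
       [-0.98793721, -0.0038808 , -0.15480637],
       [ 0.15475083,  0.01192179, -0.9878816 ]]), 't': array([0.01853457, 0.59216068, 1.32832741])}
wrist {'mtx': array([[298.48163779,   0.        , 285.95641074],
       [  0.        , 298.48163779, 208.01075842],
       [  0.        ,   0.        ,   1.        ]]), 'R': array([[ 0.30864903,  0.95117345, -0.00220192],
       [ 0.89919025, -0.29102446,  0.32674402],
       [ 0.31014942, -0.10282917, -0.94511031]]), 't': array([-0.57400685, -0.0411107 ,  0.38144001])}
```

View pics/side0.png

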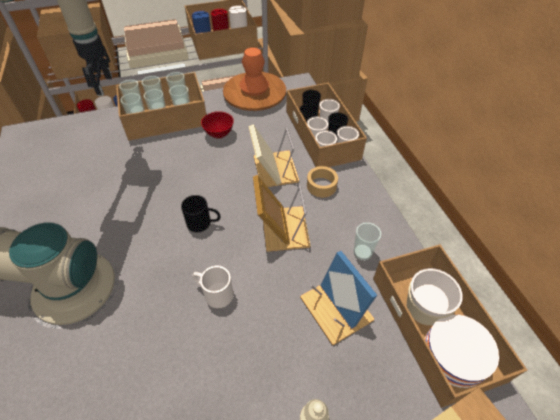

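View pics/top0.png

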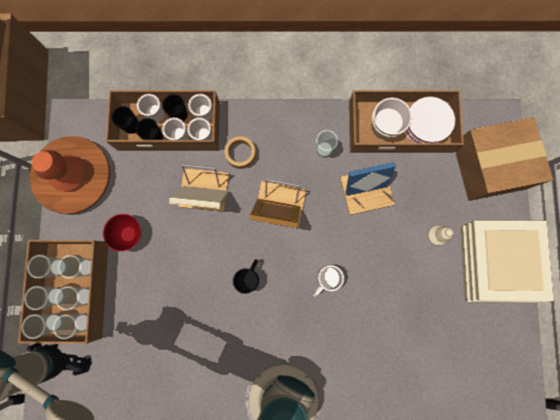

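View pics/wrist0.png

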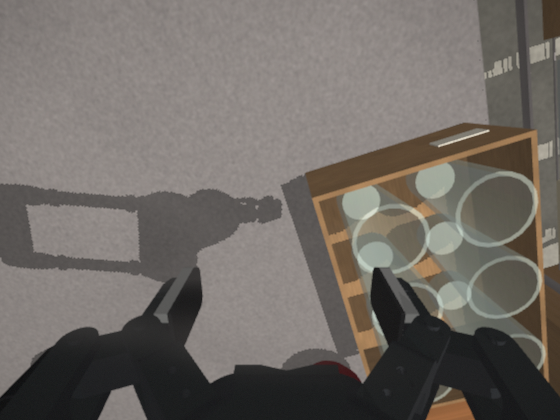

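```bash
cat > h.py <<'E'
import numpy as np, cv2
from rig import manip, viewer, finder
from scipy.spatial.transform import Rotation as Ro
def proj(c,X):
    X=np.atleast_2d(X)@c["R"].T+c["t"]; p=X@c["mtx"].T; return p[:,:2]/p[:,2:]
def ray(c,uv):
    d=c["R"].T@np.linalg.solve(c["mtx"],[uv[0],uv[1],1]); return -c["R"].T@c["t"],d
def onz(c,uv,z):
    o,d=ray(c,uv); return o+d*(z-o[2])/d[2]
def tri(c1,p1,c2,p2):
    A=[];b=[]
    for c,p in((c1,p1),(c2,p2)):
        o,d=ray(c,p); d=d/np.linalg.norm(d); P=np.eye(3)-np.outer(d,d); A.append(P);b.append(P@o)
    return np.linalg.lstsq(np.vstack(A),np.hstack(b),rcond=None)[0]
E
python3 - <<'E'
from h import *
C={n:viewer.get_calibration(n) for n in("top","side")}
for n in C: viewer.get_image(n)
for t in ["tile","frame","tile_top","frame_top","tile_foot","frame_foot","bluetile_top","stand_a","stand_a_rear","stand_a_front","mug_black","mug_white","tape","bowl"]:
    for n in C:
        r=finder.look_for(t,n)
        print(t,n,[(np.round(q["centre"],1).tolist(),round(q["score"],2)) for q in r[:4]])
for n in C:
    out=np.zeros((420,560),np.uint8)
    for k,q in enumerate(finder.trace("stand_a",n)[:3]):
        print(n,k,q["centre"],q["score"],q["mask"].sum()); out[q["mask"]]=80*(k+1)
    for k,q in enumerate(finder.trace("tile",n)[:1]+finder.trace("frame",n)[:1]): out[q["mask"]]=60+k*60
    cv2.imwrite(f"pics/m_{n}.png",out)
print(manip.get_state()["clock"])
E
```

```text
tile top [([198.7, 197.7], 0.7), ([203.1, 176.5], 0.63)]
tile side [([329.8, 314.7], 0.51)]
frame top [([277.6, 214.9], 0.89)]
frame side [([273.5, 212.3], 0.71)]
tile_top top [([198.8, 197.8], 0.81)]
tile_top side [([265.1, 156.5], 0.71)]
frame_top top [([272.1, 214.2], 0.62)]
frame_top side [([272.2, 209.7], 0.65)]
tile_foot top [([200.8, 198.2], 0.89), ([272.1, 216.7], 0.68)]
tile_foot side [([268.3, 153.7], 0.8), ([345.8, 290.8], 0.63), ([328.4, 316.0], 0.58)]
frame_foot top [([274.4, 210.7], 0.82)]
frame_foot side [([269.0, 207.4], 0.92)]
bluetile_top top [([370.2, 177.9], 0.63)]
bluetile_top side [([348.0, 287.5], 0.92)]
stand_a top [([366.4, 200.7], 0.83), ([204.4, 178.9], 0.69), ([285.0, 195.0], 0.68)]
stand_a side [([294.4, 234.6], 0.93), ([329.1, 314.4], 0.73), ([284.0, 170.2], 0.68)]
stand_a_rear top [([203.5, 178.4], 0.9)]
stand_a_rear side [([281.4, 169.6], 0.94)]
stand_a_front top []
stand_a_front side [([283.5, 171.6], 0.61)]
mug_black top [([250.3, 280.8], 0.96), ([366.7, 201.4], 0.23)]
mug_black side [([196.1, 213.1], 0.61), ([295.7, 230.8], 0.22)]
mug_white top [([331.0, 279.3], 0.55)]
mug_white side [([212.4, 284.9], 0.6), ([321.3, 187.0], 0.47)]
tape top [([232.8, 149.0], 0.81)]
tape side [([322.3, 178.1], 0.6)]
bowl top [([123.1, 229.1], 0.82), ([204.5, 177.6], 0.67)]
bowl side [([219.0, 123.1], 0.71)]
top 0 [205.9, 179.9] 0.92 1095
top 1 [367.6, 201.0] 0.88 907
top 2 [284.5, 193.3] 0.85 1008
side 0 [327.7, 316.2] 0.98 1755
side 1 [267.2, 152.3] 0.63 742
side 2 [295.4, 233.3] 0.59 1227
1.95
```

```bash
python3 - <<'E'
import cv2,numpy as np
a=cv2.imread("pics/top0.png")[140:240,150:410]; cv2.imwrite("pics/topc.png",cv2.resize(a,None,fx=3,fy=3,interpolation=cv2.INTER_CUBIC))
a=cv2.imread("pics/side0.png")[110:350,230:400]; cv2.imwrite("pics/sidec.png",cv2.resize(a,None,fx=2.5,fy=2.5,interpolation=cv2.INTER_CUBIC))
E
```

```text
(no output)
```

View pics/topc.png

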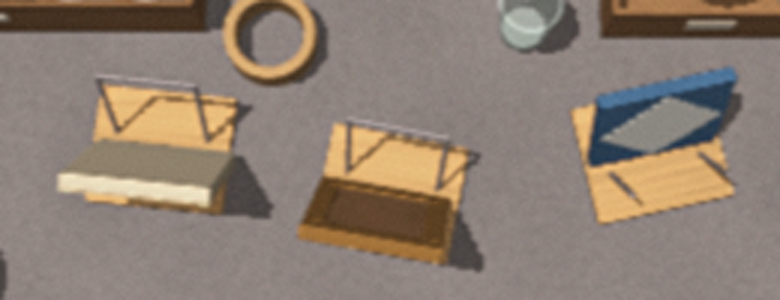

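View pics/sidec.png

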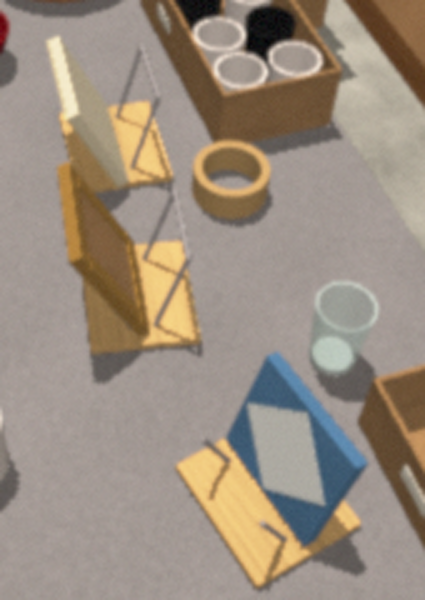

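```bash
python3 - <<'E'
from h import *
from scipy.optimize import least_squares
T=viewer.get_calibration("top");S=viewer.get_calibration("side")
t=lambda u,v:(T,np.array([150+u/3,140+v/3])); s=lambda u,v:(S,np.array([230+u/2.5,110+v/2.5]))
W=lambda y:(.046,y,.133); 
obs={"A":[(W(.05),t(98,77)),(W(-.05),t(198,88)),((.065,.075,.012),t(105,84)),((.065,-.075,.012),t(238,95)),(W(.05),s(141,47)),(W(-.05),s(159,92)),((.065,-.075,.012),s(172,178)),((.065,.075,.012),s(152,101))],
"B":[(W(.05),t(348,121)),(W(-.05),t(448,137)),((.065,.075,.012),t(331,124)),((.065,-.075,.012),t(468,150)),(W(.05),s(172,188)),(W(-.05),s(189,262)),((.065,-.075,.012),s(199,343)),((.065,.075,.012),s(184,242)),((-.065,-.075,.012),s(92,352))]}
def wpt(p,X): 
    c,s_=np.cos(p[2]),np.sin(p[2]); return np.array([p[0]+c*X[0]-s_*X[1],p[1]+s_*X[0]+c*X[1],X[2]])
top={"A":[(97,173),.15],"B":[(0,0),.17]}
for k,o in obs.items():
    f=lambda p:np.concatenate([proj(c,wpt(p,X))[0]-uv for X,(c,uv) in o])
    r=least_squares(f,[.65,.1,0],loss="soft_l1"); print(k,r.x.round(4),f(r.x).reshape(-1,2).round(1).tolist())
    # panel predicted corners when slumped
    L={"A":(.15,.15),"B":(.17,.14)}[k]; a=-.44
    for sgn in(1,-1):
        for e in(-.008,.008):
            X=(L[0]*np.sin(a)+e*np.cos(a), sgn*L[1]/2, .012+.004+L[0]*np.cos(a)-e*np.sin(a))
            w=wpt(r.x,X); q=(proj(T,w)[0]-[150,140])*3; q2=(proj(S,w)[0]-[230,110])*2.5
            print("  corner",sgn,e,w.round(3),q.round(),q2.round())
# TCP
st=manip.get_state(); w,x,y,z=st["ee_rot"]; print(Ro.from_quat([x,y,z,w]).as_matrix().round(4))
for n,uv in(("mug_black",(250,280)),("mug_white",(331,279)),("bowl",(123,230)),("tape",(240,152))): print(n,onz(T,uv,.06).round(3))
E
```

```text
A [ 0.6554  0.2604 -0.112 ] [[0.2, -0.6], [-0.4, -0.5], [-0.5, -0.1], [0.1, 1.3], [0.3, 0.1], [-0.3, 2.4], [0.6, -0.4], [-0.9, 0.2]]
  corner 1 -0.008 [0.593 0.343 0.148] [ 52. 184.] [50. 37.]
  corner 1 0.008 [0.607 0.341 0.155] [ 52. 168.] [61. 31.]
  corner -1 -0.008 [0.576 0.194 0.148] [203. 201.] [ 68. 115.]
  corner -1 0.008 [0.591 0.192 0.155] [204. 186.] [ 80. 109.]
B [ 0.6065  0.0108 -0.1798] [[0.5, -0.1], [0.1, 0.6], [1.1, -0.0], [0.5, -0.5], [0.5, 1.2], [-0.4, -1.2], [1.2, -1.5], [-1.3, -0.7], [-0.6, -0.4]]
  corner 1 -0.008 [0.541 0.094 0.166] [303. 235.] [ 61. 168.]
  corner 1 0.008 [0.555 0.091 0.173] [306. 220.] [ 73. 163.]
  corner -1 -0.008 [ 0.516 -0.044  0.166] [447. 262.] [ 73. 266.]
  corner -1 0.008 [ 0.53  -0.046  0.173] [450. 246.] [ 86. 260.]
[[ 0.000e+00 -9.518e-01  3.068e-01]
 [ 1.000e-04  3.068e-01  9.518e-01]
 [-1.000e+00 -0.000e+00  1.000e-04]]
mug_black [0.365 0.102 0.06 ]
mug_white [ 0.369 -0.145  0.06 ]
bowl [0.517 0.501 0.06 ]
tape [0.769 0.14  0.06 ]
```

Request:
move_arm(rows=[[[0,-20,-7],-0.03,40],[[0,-55,-20],-0.06,40],[[0,-95,-35],-0.09,40],[[0,-135,-49],-0.12,40],[[0,-175,-64],-0.15,40],[[0,-215,-79],-0.18,40],[[0,-250,-91],-0.2,40],[[0,-270,-99],-0.2,40]], force=20)

```text
clock: 2.62
position: [0.4066, 0.3675, 0.2315]
ee_rot: [0.528, -0.472, 0.527, 0.47]
contact_force: [0.6, 0.6, -0.5]
width: 0.0401
```

```bash
cat >> h.py <<'E'
ST={"A":(.6554,.2604,-.112),"B":(.6065,.0108,-.1798)}
def goto(k,X,Y,z):
    p=ST[k]; st=manip.get_state(); w,x,y,q=st["ee_rot"]; R=Ro.from_quat([x,y,q,w]).as_matrix()
    c,s=np.cos(p[2]),np.sin(p[2])
    P=st["position"]; d=P[:2]-p[:2]
    print("clock",round(st["clock"],2),"pos",P.round(4),"in stand mm",(1000*np.array([c*d[0]+s*d[1],-s*d[0]+c*d[1],P[2]])).round(1),"F",st["contact_force"].round(1))
    T=np.array([p[0]+c*X-s*Y,p[1]+s*X+c*Y,z]); print("shift mm",(R.T@(T-P)*1000).round(1),"turn",round(-((np.pi/2+p[2])-np.arctan2(R[1,2],R[0,2])),3))
E
python3 -c "
from h import *
goto('A',-.125,-.004,.23);goto('A',-.125,-.004,.12)"
```

```text
clock 2.62 pos [0.4066 0.3675 0.2315] in stand mm [-259.3   78.7  231.5] F [ 0.6  0.6 -0.5]
shift mm [   1.9 -134.4  -82.4] turn -0.002
clock 2.62 pos [0.4066 0.3675 0.2315] in stand mm [-259.3   78.7  231.5] F [ 0.6  0.6 -0.5]
shift mm [ 111.9 -134.1  -82.3] turn -0.002
```

Request:
move_arm(rows=[[[5,-30,-20],0,40],[[20,-65,-40],0,40],[[45,-95,-60],0,40],[[72,-120,-75],0,40],[[95,-134,-82],0,40],[[110,-134,-82],0,40],[[112,-134,-82],0,40],[[112,-134,-82],0,40]])

```text
clock: 3.28
position: [0.5299, 0.2703, 0.1188]
ee_rot: [0.527, -0.471, 0.528, 0.47]
contact_force: [-0.1, 0.3, -0.3]
width: 0.0397
```

```bash
python3 -c "
from h import *
goto('A',-.09,-.004,.12)
for n in ('wrist','side'): cv2.imwrite(f'pics/{n}1.png',viewer.get_image(n)[:,:,::-1])
"
```

```text
clock 3.28 pos [0.5299 0.2703 0.1188] in stand mm [-125.8   -4.2  118.8] F [-0.1  0.3 -0.3]
shift mm [ -1.2 -35.8   0.3] turn -0.002
```

View pics/wrist1.png

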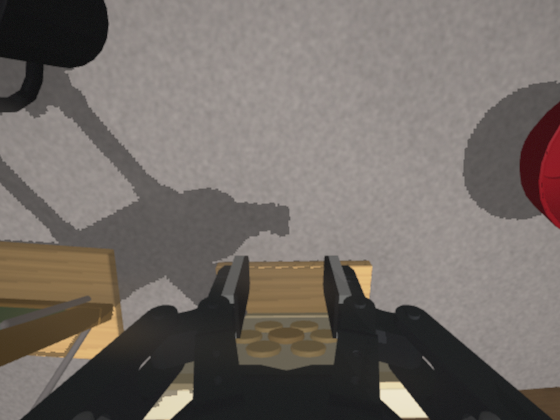

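View pics/side1.png

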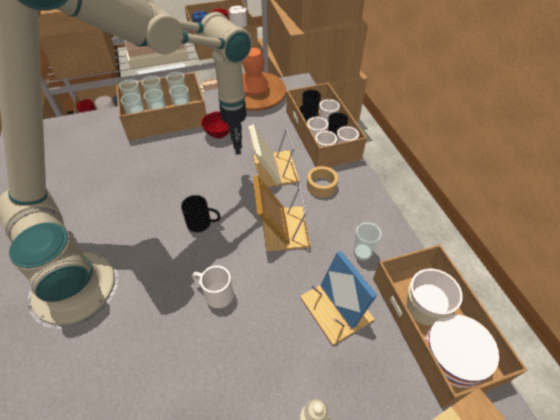

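```bash
python3 -c "
from h import *
c=viewer.get_calibration('wrist'); print(-c['R'].T@c['t'], c['R'][2])
print(proj(c,[.576,.194,.148]),proj(c,[.593,.343,.148]))"
```

```text
[0.44636787 0.28128547 0.26265881] [ 0.32830447 -0.03864709 -0.943781  ]
[[147.04282304 388.23585377]] [[437.60774081 388.11010207]]
```

Request:
move_arm(rows=[[[-1,-5,0],0,40],[[-1,-10,0],0,40],[[-1,-15,0],0,40],[[-1,-20,0],0,40],[[-1,-25,0],0,40],[[-1,-30,0],0,40],[[-1,-35,0],0,40],[[-1,-40,0],0,40]])

```text
clock: 4.05
position: [0.5711, 0.2668, 0.122]
ee_rot: [0.528, -0.472, 0.527, 0.47]
contact_force: [-2.1, -0.4, -0.1]
width: 0.0397
```

```bash
python3 -c "
from h import *
goto('A',-.03,-.004,.12)
cv2.imwrite('pics/w2.png',viewer.get_image('wrist')[:,:,::-1])
"
```

```text
clock 4.05 pos [0.5711 0.2668 0.122 ] in stand mm [-84.5  -3.  122. ] F [-2.1 -0.4 -0.1]
shift mm [  2.2 -54.5  -0.9] turn -0.001
```

View pics/w2.png

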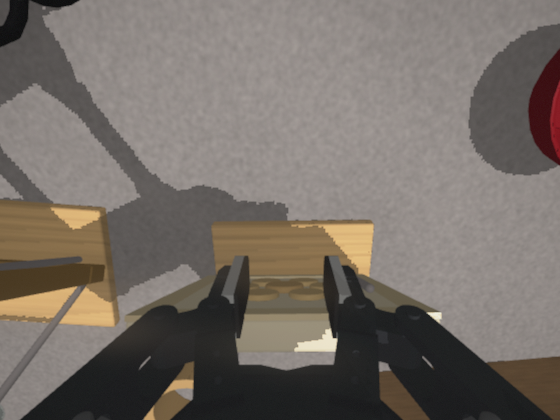

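Request:
move_arm(rows=[[[1,-5,0],0,40],[[1,-10,0],0,40],[[1,-15,0],0,40],[[1,-20,0],0,40],[[1,-25,0],0,40],[[1,-30,0],0,40],[[1,-35,0],0,40],[[1,-40,0],0,40]])

```text
clock: 4.77
position: [0.6126, 0.2621, 0.1212]
ee_rot: [0.529, -0.472, 0.526, 0.47]
contact_force: [-0.2, 0.1, 0.1]
width: 0.0399
```

```bash
python3 -c "
from h import *
goto('A',.0,-.004,.12)
cv2.imwrite('pics/w3.png',viewer.get_image('wrist')[:,:,::-1])
"
```

```text
clock 4.77 pos [0.6126 0.2621 0.1212] in stand mm [-42.7  -3.1 121.2] F [-0.2  0.1  0.1]
shift mm [  1.4 -42.7  -0.8] turn -0.002
```

View pics/w3.png

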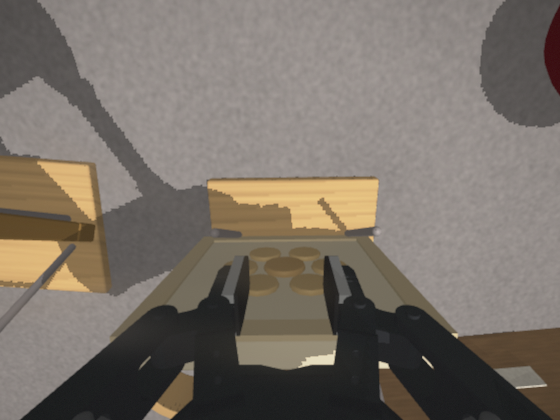

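Request:
move_arm(rows=[[[1,-4,0],0,40],[[1,-8,0],0,40],[[1,-12,0],0,40],[[1,-16,0],0,40],[[1,-20,0],0,40],[[1,-24,0],0,40],[[1,-28,0],0,40],[[1,-32,0],0,40]])

```text
clock: 5.48
position: [0.646, 0.2583, 0.1204]
ee_rot: [0.529, -0.472, 0.526, 0.469]
contact_force: [0.4, 0.7, -0.4]
width: 0.0399
```

```bash
python3 -c "
from h import *
goto('A',.0,-.004,.12)
cv2.imwrite('pics/w4.png',viewer.get_image('wrist')[:,:,::-1])
cv2.imwrite('pics/s4.png',viewer.get_image('side')[100:240,200:360,::-1].repeat(4,0).repeat(4,1))
"
```

```text
clock 5.48 pos [0.646  0.2583 0.1204] in stand mm [ -9.1  -3.2 120.4] F [ 0.4  0.7 -0.4]
shift mm [ 0.4 -9.1 -0.8] turn -0.002
```

View pics/w4.png

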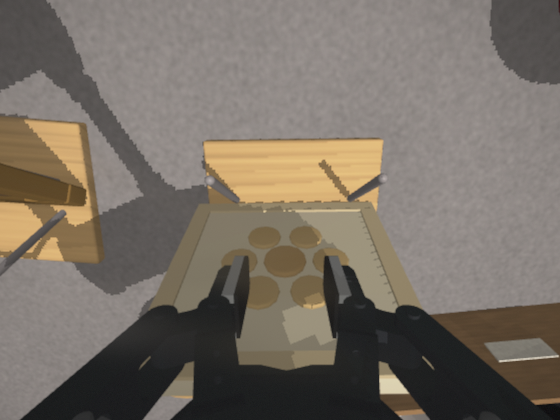

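View pics/s4.png

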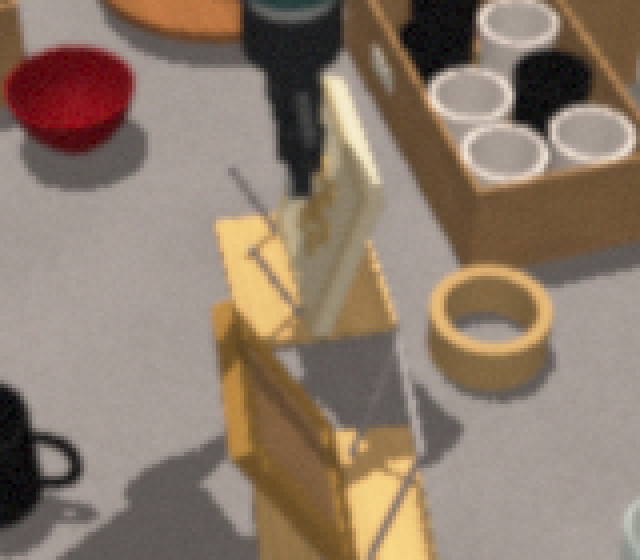

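Request:
move_arm(rows=[[[0,6,0],0,40],[[0,14,0],0,40],[[0,24,0],0,40],[[0,36,0],0,40],[[0,50,0],0,40],[[0,65,0],0,40],[[0,80,0],0,40],[[-5,90,0],0,40]])

```text
clock: 6.25
position: [0.5532, 0.2683, 0.124]
ee_rot: [0.528, -0.472, 0.527, 0.47]
contact_force: [-0.6, -0.3, -0.2]
width: 0.04
```

```bash
python3 -c "
from h import *
goto('B',-.13,0,.235);goto('B',-.13,0,.135)
cv2.imwrite('pics/w5.png',viewer.get_image('wrist')[:,:,::-1])
cv2.imwrite('pics/t5.png',viewer.get_image('top')[130:250,150:410,::-1].repeat(3,0).repeat(3,1))
"
```

```text
clock 6.25 pos [0.5532 0.2683 0.124 ] in stand mm [-98.5 243.9 124. ] F [-0.6 -0.3 -0.2]
shift mm [-111.    47.3 -241.3] turn 0.066
clock 6.25 pos [0.5532 0.2683 0.124 ] in stand mm [-98.5 243.9 124. ] F [-0.6 -0.3 -0.2]
shift mm [ -11.    47.6 -241.2] turn 0.066
```

View pics/w5.png

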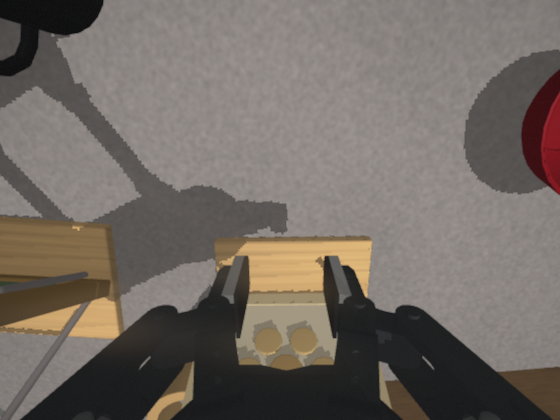

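View pics/t5.png

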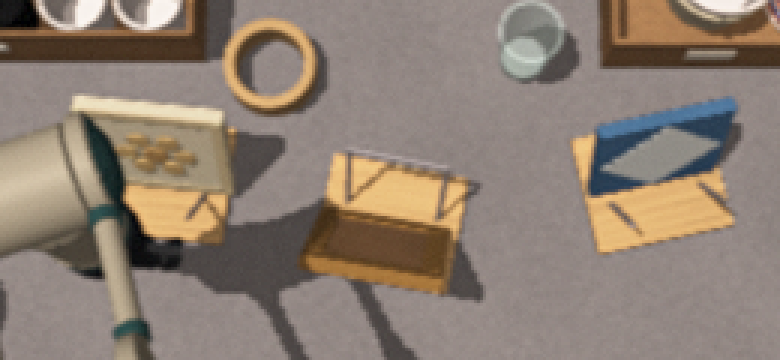

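Request:
move_arm(rows=[[[-30,25,0],0,40],[[-65,40,-5],0,40],[[-90,47,-25],0.01,40],[[-108,47,-60],0.02,40],[[-111,47,-100],0.03,40],[[-111,47,-140],0.05,40],[[-111,47,-180],0.066,40],[[-111,47,-215],0.066,40]])

```text
clock: 7.02
position: [0.4833, 0.0583, 0.2372]
ee_rot: [0.545, -0.456, 0.54, 0.451]
contact_force: [0.6, -0.4, -0.6]
width: 0.04
```

```bash
python3 -c "
from h import *
goto('B',-.13,0,.135)"
```

```text
clock 7.02 pos [0.4833 0.0583 0.2372] in stand mm [-129.7   24.7  237.2] F [ 0.6 -0.4 -0.6]
shift mm [102.2   1.3 -24.8] turn 0.001
```

Request:
move_arm(rows=[[[5,2,-12],0,40],[[25,2,-25],0,40],[[50,2,-25],0,40],[[75,2,-25],0,40],[[95,2,-25],0,40],[[102,2,-25],0,40],[[102,2,-25],0,40],[[102,2,-25],0,40]])

```text
clock: 7.68
position: [0.4787, 0.0339, 0.1358]
ee_rot: [0.545, -0.456, 0.54, 0.451]
contact_force: [0.8, 0.2, 0.2]
width: 0.0398
```

```bash
python3 -c "
from h import *
goto('B',-.09,0,.135)
cv2.imwrite('pics/w6.png',viewer.get_image('wrist')[:,:,::-1])
"
```

```text
clock 7.68 pos [0.4787 0.0339 0.1358] in stand mm [-129.8   -0.2  135.8] F [0.8 0.2 0.2]
shift mm [  1.2 -39.8   0.1] turn 0.001
```

View pics/w6.png

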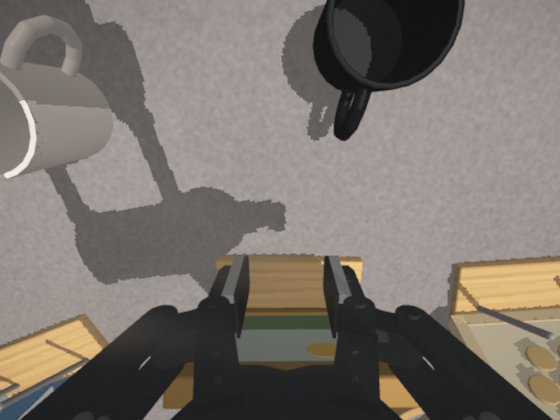

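Fingers are centred in front of the frame (its face shows between them at about (285,345)), clear of both mugs. Pushing now.

Request:
move_arm(rows=[[[1,-5,0],0,40],[[1,-10,0],0,40],[[1,-15,0],0,40],[[1,-20,0],0,40],[[1,-25,0],0,40],[[1,-30,0],0,40],[[1,-35,0],0,40],[[1,-40,0],0,40]])

```text
clock: 8.4
position: [0.5187, 0.0267, 0.1357]
ee_rot: [0.546, -0.456, 0.54, 0.451]
contact_force: [-0.8, 0.1, 1.2]
width: 0.0399
```

Request:
move_arm(rows=[[[1,-5,0],0,40],[[1,-10,0],0,40],[[1,-15,0],0,40],[[1,-20,0],0,40],[[1,-25,0],0,40],[[1,-30,0],0,40],[[1,-35,0],0,40],[[1,-40,0],0,40]])

```text
clock: 9.07
position: [0.5605, 0.0193, 0.1385]
ee_rot: [0.547, -0.458, 0.538, 0.449]
contact_force: [-2.7, 0.4, 19.3]
width: 0.0404
```

```bash
python3 -c "
from h import *
goto('B',0,0,.135)
cv2.imwrite('pics/w7.png',viewer.get_image('wrist')[:,:,::-1])
"
```

```text
clock 9.07 pos [0.5605 0.0193 0.1385] in stand mm [-46.8   0.2 138.5] F [-2.7  0.4 19.3]
shift mm [  4.3 -46.7  -0.2] turn 0.001
```

View pics/w7.png

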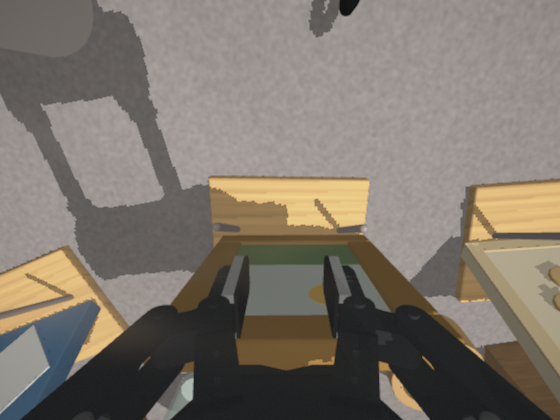

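Request:
move_arm(rows=[[[-3,0,0],0,40],[[-6,0,0],0,40],[[-10,0,0],0,40],[[-14,0,0],0,40]])

```text
clock: 9.45
position: [0.5615, 0.0191, 0.1527]
ee_rot: [0.547, -0.458, 0.538, 0.449]
contact_force: [0.1, -0.1, -0.0]
width: 0.0402
```

```bash
python3 -c "
from h import *
goto('B',0,0,.15)
cv2.imwrite('pics/w8.png',viewer.get_image('wrist')[:,:,::-1])
cv2.imwrite('pics/s8.png',viewer.get_image('side')[100:240,200:360,::-1].repeat(4,0).repeat(4,1))
"
```

```text
clock 9.45 pos [0.5615 0.0191 0.1527] in stand mm [-4.570e+01  1.000e-01  1.527e+02] F [ 0.1 -0.1 -0. ]
shift mm [  3.5 -45.7  -0.1] turn 0.001
```

View pics/w8.png

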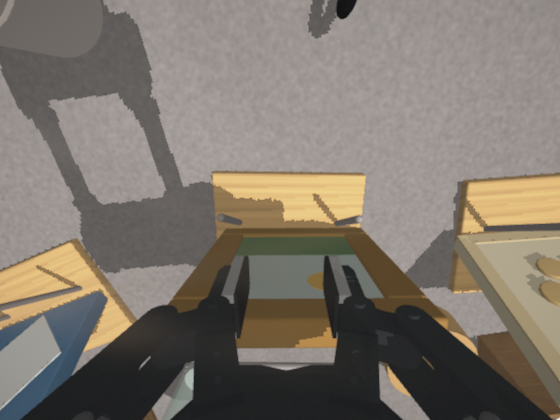

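View pics/s8.png

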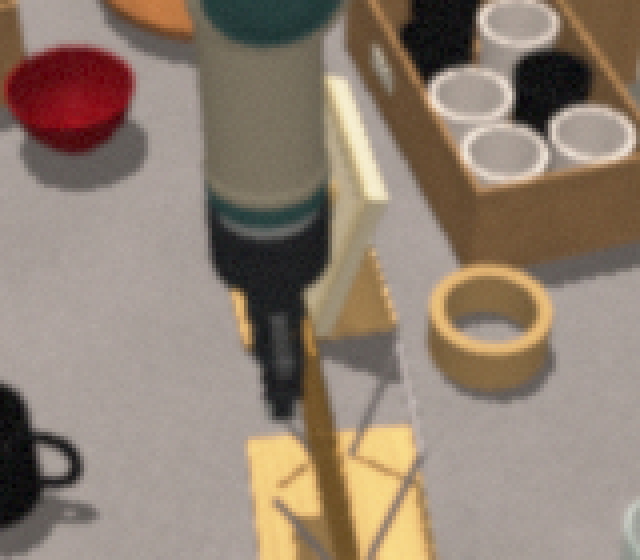

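Request:
move_arm(rows=[[[0,-4,0],0,40],[[0,-8,0],0,40],[[0,-12,0],0,40],[[0,-16,0],0,40],[[0,-20,0],0,40],[[0,-23,0],0,40]])

```text
clock: 10.05
position: [0.5854, 0.0148, 0.1535]
ee_rot: [0.548, -0.458, 0.538, 0.448]
contact_force: [0.1, -0.2, 0.4]
width: 0.0401
```

```bash
python3 -c "
from h import *
goto('B',0,0,.15)
cv2.imwrite('pics/w9.png',viewer.get_image('wrist')[:,:,::-1])
cv2.imwrite('pics/s9.png',viewer.get_image('side')[100:240,200:360,::-1].repeat(4,0).repeat(4,1))
"
```

```text
clock 10.05 pos [0.5854 0.0148 0.1535] in stand mm [-21.5   0.2 153.5] F [ 0.1 -0.2  0.4]
shift mm [  3.9 -21.4  -0.2] turn 0.001
```

View pics/w9.png

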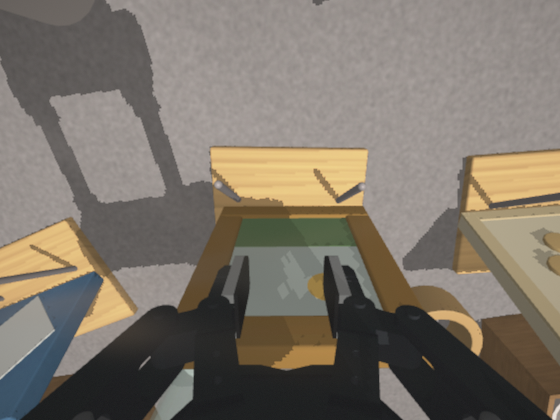

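View pics/s9.png

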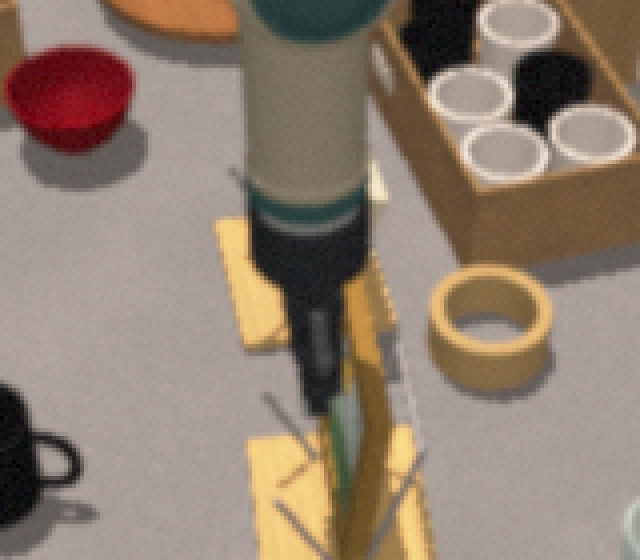

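Request:
move_arm(rows=[[[0,-3,0],0,40],[[0,-6,0],0,40],[[0,-9,0],0,40],[[0,-12,0],0,40],[[0,-15,0],0,40],[[0,-18,0],0,40],[[0,-20,0],0,40]])

```text
clock: 10.73
position: [0.6056, 0.0111, 0.1539]
ee_rot: [0.548, -0.459, 0.537, 0.448]
contact_force: [0.3, 0.2, 0.8]
width: 0.04
```

```bash
python3 -c "
from h import *
goto('B',0,0,.15)
cv2.imwrite('pics/w10.png',viewer.get_image('wrist')[:,:,::-1])
cv2.imwrite('pics/s10.png',viewer.get_image('side')[100:240,200:360,::-1].repeat(4,0).repeat(4,1))
"
```

```text
clock 10.73 pos [0.6056 0.0111 0.1539] in stand mm [ -1.    0.2 153.9] F [0.3 0.2 0.8]
shift mm [ 4.  -0.9 -0.2] turn 0.001
```

View pics/w10.png

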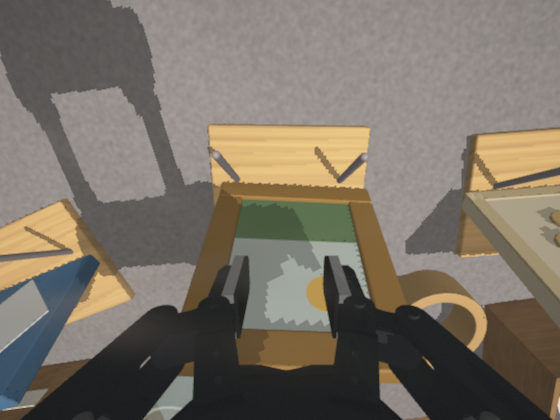

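View pics/s10.png

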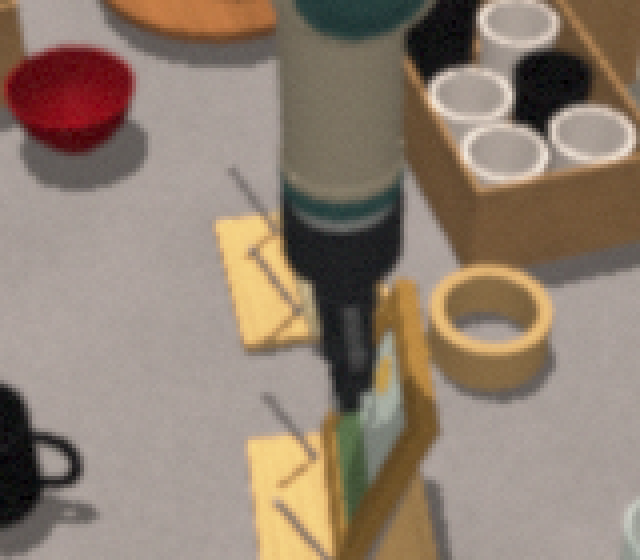

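Frame leans back, no contact force. Backing off straight and up.

Request:
move_arm(rows=[[[0,5,0],0,40],[[0,12,0],0,40],[[0,24,0],0,40],[[0,40,0],0,40],[[0,60,0],0,40],[[-5,85,0],0,40],[[-15,110,0],0,40],[[-30,135,0],0,40]])

```text
clock: 11.5
position: [0.4688, 0.0356, 0.18]
ee_rot: [0.547, -0.458, 0.539, 0.449]
contact_force: [0.4, -0.4, 0.1]
width: 0.04
```

Request:
move_arm(rows=[[[-10,20,0],0,40],[[-25,50,0],0,40],[[-40,85,0],0,40],[[-50,115,0],0,40],[[-55,135,0],0,40],[[-55,145,0],0,40],[[-55,145,0],0,40],[[-55,145,0],0,40]])

```text
clock: 12.17
position: [0.3253, 0.0616, 0.2325]
ee_rot: [0.547, -0.458, 0.538, 0.449]
contact_force: [0.6, -0.9, 0.4]
width: 0.0401
```

```bash
python3 - <<'E'
from h import *
goto('B',0,0,.15)
a=viewer.get_image('side'); t=viewer.get_image('top')
cv2.imwrite('pics/s11.png',cv2.resize(a[110:350,230:400,::-1],None,fx=2.5,fy=2.5,interpolation=2))
cv2.imwrite('pics/t11.png',cv2.resize(t[130:250,150:410,::-1],None,fx=3,fy=3,interpolation=2))
T=viewer.get_calibration("top");S=viewer.get_calibration("side")
for k,(L,w) in {"A":(.15,.15),"B":(.17,.14)}.items():
    p=ST[k];c,s=np.cos(p[2]),np.sin(p[2])
    for sg in(1,-1):
      for e in (-.008,.008):
        X=L*np.sin(.26)+e*np.cos(.26);Y=sg*w/2;Z=.014+L*np.cos(.26)-e*np.sin(.26)
        W=np.array([p[0]+c*X-s*Y,p[1]+s*X+c*Y,Z]); print(k,sg,e,"top crop",((proj(T,W)[0]-[150,130])*3).round(),"side crop",((proj(S,W)[0]-[230,110])*2.5).round())
E
```

```text
clock 12.17 pos [0.3253 0.0616 0.2325] in stand mm [-285.7   -0.3  232.5] F [ 0.6 -0.9  0.4]
shift mm [ 8.770e+01 -2.842e+02 -1.000e-01] turn 0.001
A 1 -0.008 top crop [ 65. 110.] side crop [127.  20.]
A 1 0.008 top crop [68. 96.] side crop [138.  21.]
A -1 -0.008 top crop [216. 127.] side crop [151.  96.]
A -1 0.008 top crop [218. 113.] side crop [164.  97.]
B 1 -0.008 top crop [325. 146.] side crop [163. 150.]
B 1 0.008 top crop [329. 132.] side crop [177. 152.]
B -1 -0.008 top crop [469. 172.] side crop [184. 246.]
B -1 0.008 top crop [471. 158.] side crop [199. 247.]
```

View pics/s11.png

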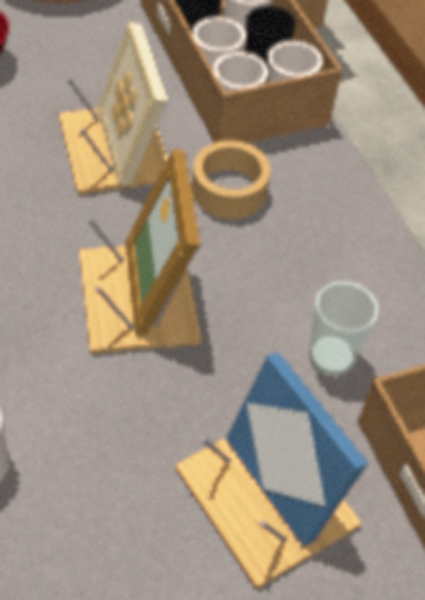

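View pics/t11.png

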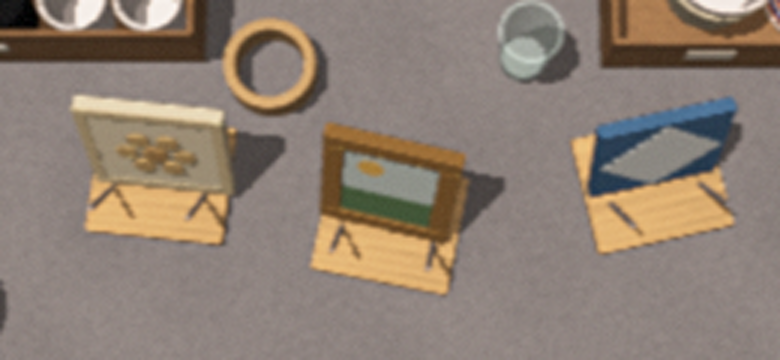

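```bash
python3 -c "
from h import *
print(manip.sign_off())"
```

```text
the job is handed in; nothing more can be done
None
```

I tipped the plaster tile and the picture frame back with slow pushes of the partly open fingers. Both now lean on the rear prongs of their own stands, faces showing. I handed the job in at 12.3 s of the 56 s allowed; the hand-in reports no verdict.

**Last checks:** The final side and top pictures show both panels leaning like the blue tile. Their top edges are within about 2–3 pixels (under 10 mm) of where a 0.26 rad backward lean puts them. The blue tile looks unmoved, the tape and tumbler sit where they did, and the arm is clear with only sensor noise on the force reading. I did not re-check the mugs, bowl and finial in the final pictures. I kept the fingers above or away from them throughout.

**One thing did not go cleanly:** While the frame came upright, its top edge pressed up against the gripper with about 19 N, below the 40 N limit. I raised the tool 14 mm before pushing on, and the force dropped to zero.

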